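Set the air valve and snap its guard cover on

ROBOT

A 6-joint arm with a two-finger parallel gripper is mounted at the origin on a cart in front of the work surface, level with it; the furniture and walls round the work are solid. World frame = base frame: x ahead of the robot, y to its left, z up, the work surface at z = 0. Lengths are in mm, angles in rad, forces in N, time in s.
With the tool pointing down it reaches from about 350 to 775 mm from the base axis. Payload 7.3 kg.
Tool frame: the origin (TCP) lies at the very end of the fingers, on their centre line; the grasp point (between the pads) lies 19 mm behind it; z points along the fingers, y is the line along which they close (so a half turn about z gives the same grasp; the last joint's range is limited). The gripper opens to 92 mm and grips with 3 to 60 N. Pads are 19 mm wide; open, the fingers measure 130 mm over their backs; the gripper's body (75 mm by 190 mm) begins 47 mm behind the grasp point.
Start: joints at [-1.449, 0.342, 1.524, -0, 1.275, -0.146], TCP at [138.942, -506.3, 226.741] pointing down, gripper open.
Joint ranges: [-2.53, 2.53], [-0.77, 2.02], [0.04, 2.7], [-1, 4.14], [0.28, 2.66], [-3.11, 3.11]. Speed limits (rad/s): [2.57, 2.57, 3.14, 3.14, 3.14, 3.14].

INTERFACE

Orientations are given as [roll, pitch, yaw] about the fixed x, y, z axes, in that order (R = Rz(yaw) Ry(pitch) Rx(roll)).
In Python, from plant import * gives the robot as it stands.
- The arm moves only by the tool arm_command, never from a script. Its arguments are lists of equal length, an entry for each row: "gripper": the finger opening in mm, from 0 to 91.8; "dp": the shift along the tool's x, y, z in units of 25 mm (1.0 is 25 mm), a list of three; "twist": the turn about the tool's z in units of 5 degrees (1.0 is 5 degrees). A call has exactly 5 rows; each row shifts and turns the commanded pose from where the row before left it, along the tool's axes as they then stand; what a row does not reach is not made up. A row lasts 1/8 s, in which the tool goes at most 62.5 mm and 10.7 degrees, less where a joint would pass 70% of its speed; a pose out of reach is approached as far as the arm can. A call is refused whole if a number of a shift passes 1 or a number of a turn 1, either way. A call with a gripper value outside its range is refused whole. The fingers move at their own pace and stop on an object; the grip force is fixed at half the most. Time passes only in rows, so rows that do not move let the fingers close, or fill a call up. It gives the time, the measured TCP pose, the force, the opening and the grip force at its end, in the units of the state.
- get_obs(): the state, without advancing time (a new reading comes with each control period).
- capture(name): name is "side" or "top" or "wrist"; returns the picture (384x512x3 uint8, red, green, blue); there is no depth.
- get_calibration(name): a dict with "mtx" (3x3 intrinsics, pixels), "dist_coeffs" ([k1, k2, p1, p2, k3] as OpenCV has them; the pictures are not rectified), "position" and "attitude" of the camera in the world; the wrist camera has in their place "mount" (4x4, takes a point from camera to tool coordinates, whose origin is the TCP and whose axes are the flange's). Camera axes: x right, y down, z forward; pixel columns grow to the right and rows downward; lengths in mm; the calibration is good to about 2 mm. A picture is of the moment at which its call begins: read the wrist's pose just before it. get_calibration takes no time and is no camera call.
- close_job(): hands the job in; it is judged then, once.
The state is a dict: "time": time; "joint_positions": joint angles; "dq": joint speeds; "tau": joint torques, N m; "tool_pos": TCP position; "tcp_rot": TCP orientation; "contact_force": force on the tool from outside, world axes, zero at the start; "moment": the same for the moment, N m; "grip_width": finger opening in mm; "finger_force": force on a finger pad.
Only numpy, scipy, OpenCV 4.12 (cv2) and the standard library are available. Lean on these libraries where they do the work, as an engineer would, in place of code of your own. Each camera call takes 0.05 s, during which the arm holds its last target. There are 200 camera calls.

TASK

Turn the handle of the air valve on the bench to half open (45 degrees, its white line towards the long tick mark), then put the loose round cover over the valve, handle inside, and press it down until it snaps fully home on the steel plate. Finish while holding: keep pressing the seated cover down firmly (about 10 N) and do not let go. Do not disturb the other tools.

Things in the scene. Friction and masses are not known exactly. Their poses are not given: they have to be found in the camera images.
- valve: air valve fixed to the bench. Origin: centre of its underside, on the valve axis; z up. Square aluminium body 94 x 94 x 26 mm, brass pipe unions along its +x and -x reaching 76 mm from the axis. On top, in order: the steel seat plate (top 30 mm above the bench), a round neck and the black bar handle
- seat: square steel plate 92 x 92 x 4 mm fixed on the valve body; the cover's rim comes to rest on its top, 30 mm above the bench. Origin: centre of its underside. Three black ticks: short at the valve's +y (shut), long midway between +y and -x (half open), short at -x (full open)
- handle (a joint): angle of the valve handle, rad: 0 shut (bar along the valve's y axis, white line towards its +y), grows counter-clockwise seen from above, 1.571 full open (white line towards the valve's -x); half open is 0.785. Stays where it is left (friction about 0.05 N m)
- handle_grip (a point): middle of the black bar handle, on the valve axis, 70 mm above the bench; its y axis runs along the bar and turns with it. The bar is 40 mm long, 10 mm thick, and spans 59 to 81 mm above the bench
- cover: loose round grey plastic cover, an open-bottomed cap 68 mm in diameter, 57 mm tall to its flat top, about 80 g, standing rim down on the bench. Origin: centre of its rim, z up. Inside height 54 mm. A lip in the rim (54 mm inner diameter, 4.5 mm tall) slips over the neck with 1 mm of play all round and snaps under the catches, at any yaw
- cover_rib (a point): middle of the grip rib on the cover, 67 mm above the rim; its x axis runs along the rib. Rib 40 mm long, 12 mm thick, from 57 to 77 mm above the rim
- hexkey_set: bystander: folding hex key set, 27 x 95 x 30 mm; origin under its centre
- grease_tin: bystander: flat tin, 76 mm across, 33 mm high; origin under its centre
- tape_roll: bystander: roll of masking tape lying flat, 104 mm across, 24 mm high; origin under its centre
- driver_red: bystander: screwdriver, 30 x 179 x 30 mm; origin under its centre
- neck_top (a point): centre of the top of the valve's round neck, 57 mm above the bench. Neck 52 mm in diameter, tapered to 42 mm over its last 6 mm. Four spring-loaded blunt steel noses (the snap catches, at 45, 135, 225, 315 degrees round it, centred 41 mm above the bench) bulge 4 mm out of it and yield when the cover is pressed over them
- cover_rim (a point): centre of the cover's rim (underside). Over the valve the lip meets the catches when the rim is about 47 mm above the bench; the push grows to about 10 to 20 N, drops suddenly at about 42 mm, and the rim rests on the seat plate at 30 mm (rib top then 107 mm above the bench)
Not all that is in view belongs to the job. There is more than one size of the valve; the one meant has the size given above.

How it is judged (in metres and radians):
On the way, in this order (a step that is already met when the one before it is completed fails the run):
1. the valve handle is set to half open while the cover is still off the valve (value of joint handle between 0.665 and 0.905 rad and horizontal distance between cover and valve above 0.06 m), for 0.2 s.
2. the cover is snapped home on the seat plate (z of cover in the frame of valve below 0.0325 m and horizontal distance between cover and valve below 0.004 m), for 0.1 s.
At the end, for the whole second after the job is handed in: handle within 0.12 rad of half open (0.785); cover snapped on: rim within 2.5 mm of the seat plate, within 4 mm of the valve axis, level within 0.06 rad; the robot is still on the cover and presses it on the seat plate with more than 4 N through the last second (all of step 2 and value of joint handle between 0.665 and 0.905 rad and angle between the z axis of cover and the z axis of valve, either way round below 0.06 rad and contact force between cover and seat above 4 N and contact force between any of the fingers, the arm and cover above 1 N); the arm keeps its last pose, push and grip.
It fails at once if a bystander tool is pushed more than 30 mm (distance of any of hexkey_set, grease_tin, tape_roll, driver_red from where it was at the start of the episode above 0.03 m).
It also fails if it takes over 64 s, if anything falls off the work surface, if the arm or the gripper's body presses on something with over 40 N, if the wrist force passes 120 N, or if a joint passes its speed limit or range.

## Working session

There is one attempt and no reset: what is moved stays moved. The work goes in short steps, Python scripts to look and compute and a tool call to move; the robot and the scene stay as the last step left them, time stands still between calls to the robot, and variables do not carry over. Pictures are saved under pics/ and viewed, at most 10 in all, crops included, and the job is handed in when it is done.

Besides the shell and the picture viewer there is one more tool, called after ">>>" as name([rows], argument=value, ...), one row to a line, values as JSON. arm_command: Moves the arm, as the interface text tells. Its arguments: {"type":"object","properties":{"gripper":{"type":"array"},"dp":{"type":"array"},"twist":{"type":"array"}},"required":["gripper","dp","twist"]}

```bash
mkdir -p pics; ls; python3 - <<'E'
from plant import *
import cv2,numpy as np
o=get_obs();print(o)
for n in("top","side"):
    im=capture(n);cv2.imwrite(f"pics/{n}0.png",im[:,:,::-1])
    print(n,get_calibration(n))
print(get_calibration("wrist"))
E
```

```text
pics
{'time': 0.0, 'joint_positions': array([-1.44903386e+00,  3.42694451e-01,  1.52500163e+00, -1.53639218e-05,
        1.27537761e+00, -1.45999888e-01]), 'dq': array([-5.68648842e-04, -5.70760074e-05, -1.16216046e-03, -1.22930504e-03,
        7.21521272e-04, -6.00616788e-04]), 'tau': array([-6.70046338e-04, -4.31246102e+01, -2.44220209e+01,  7.17329420e-02,
        5.60350728e-02, -1.11402130e-04]), 'tool_pos': array([ 138.86998419, -505.89135328,  226.06499736]), 'tcp_rot': array([-3.14012524e+00, -2.00927721e-04,  2.67766691e-01]), 'contact_force': array([ 0.56433707, -0.41867767, -0.06383086]), 'moment': array([ 0.00102033,  0.04059693, -0.01301608]), 'finger_force': 0.0, 'grip_width': 91.70490817279463}
top {'mtx': array([[386.84411956,   0.        , 260.55988011],
       [  0.        , 386.84411956, 194.01572349],
       [  0.        ,   0.        ,   1.        ]]), 'dist_coeffs': array([0.02982802, 0.        , 0.        , 0.        , 0.        ]), 'position': array([ 493.14550961,  -17.81900557, 1132.44288436]), 'attitude': array([-3.01693964e+00,  1.02612187e-03, -1.56069570
[... 293 characters left out ...]
6326, 1005.21182121,  633.4822419 ]), 'attitude': array([-2.02473425,  0.01573731, -2.74160907])}
{'mtx': array([[274.05920282,   0.        , 253.51884438],
       [  0.        , 274.05920282, 187.58942496],
       [  0.        ,   0.        ,   1.        ]]), 'dist_coeffs': array([-0.00885586,  0.        ,  0.        ,  0.        ,  0.        ]), 'mount': array([[-6.05967717e-04, -9.51277746e-01, -3.08334691e-01,
         8.34383113e+01],
       [ 9.99999460e-01, -8.36596094e-04,  6.15784931e-04,
         1.57869456e+00],
       [-8.43734100e-04, -3.08334152e-01,  9.51277740e-01,
        -1.57732502e+02],
       [ 0.00000000e+00,  0.00000000e+00,  0.00000000e+00,
         1.00000000e+00]])}
```

View pics/top0.png

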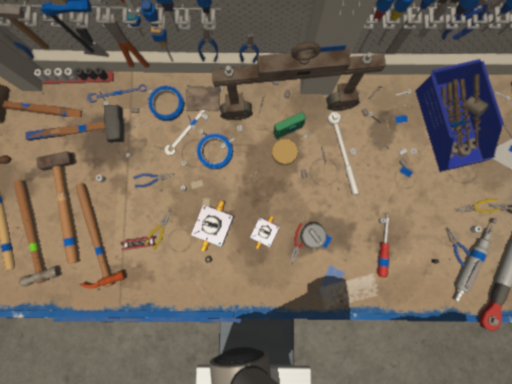

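View pics/side0.png

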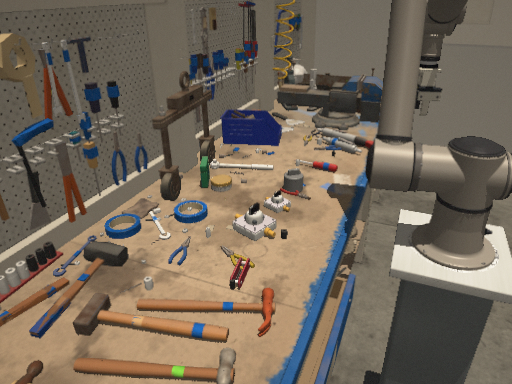

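The top view shows the big valve near (212,225), the small one near (265,233) and the grey cover near (313,235). I'll take measurements and an enlarged crop.

```bash
cat >h.py <<'E'
from plant import *
import cv2,numpy as np
from scipy.spatial.transform import Rotation as R
def cam(n,o=None):
    c=get_calibration(n)
    if n=="wrist":
        Rt=R.from_euler('xyz',o["tcp_rot"]).as_matrix();M=c["mount"]
        return c["mtx"],c["dist_coeffs"],Rt@M[:3,:3],Rt@M[:3,3]+o["tool_pos"]
    return c["mtx"],c["dist_coeffs"],R.from_euler('xyz',c["attitude"]).as_matrix(),np.array(c["position"])
def ray(C,px,z):
    u=cv2.undistortPoints(np.array(px,float).reshape(-1,1,2),C[0],C[1])[:,0]
    d=np.c_[u,np.ones(len(u))]@C[2].T
    return C[3]+d*((z-C[3][2])/d[:,2])[:,None]
def proj(C,P):
    P=np.array(P,float).reshape(-1,3)
    return cv2.projectPoints((P-C[3])@C[2],np.zeros(3),np.zeros(3),C[0],C[1])[0][:,0]
E
python3 - <<'E'
from h import *
C=cam("top")
print(ray(C,[(212,225)],30),ray(C,[(265,233)],20),ray(C,[(313,235)],60))
im=cv2.imread("pics/top0.png")
cv2.imwrite("pics/c0.png",cv2.resize(im[190:280,180:340],None,fx=5,fy=5,interpolation=cv2.INTER_CUBIC))
g=(im.min(2)>170).astype(np.uint8);g[:190]=0;g[275:]=0
for c in cv2.findContours(g,0,1)[0]:
    if cv2.contourArea(c)>100:
        r=cv2.minAreaRect(c);b=ray(C,cv2.boxPoints(r),30);print(r,b[:,:2].mean(0),np.diff(b[:,:2],axis=0))
E
```

```text
[[541.14566582 121.81592101  30.        ]] [[520.23988962 -29.10820916  20.        ]] [[ 515.17633344 -160.95419398   60.        ]]
((264.3000183105469, 231.90000915527344), (21.913463592529297, 21.913463592529297), 26.56505012512207) [523.19803716 -26.9917163 ] [[ 55.77860693 -27.16874458]
 [-27.27675739 -55.96962033]
 [-55.41505974  27.44101931]]
((211.4482879638672, 225.37933349609375), (31.939598083496094, 32.68238067626953), 21.801410675048828) [540.31579683 123.33050712] [[ 86.61777972 -31.79849991]
 [-33.13222713 -85.46491786]
 [-85.98167168  32.56360242]]
```

View pics/c0.png

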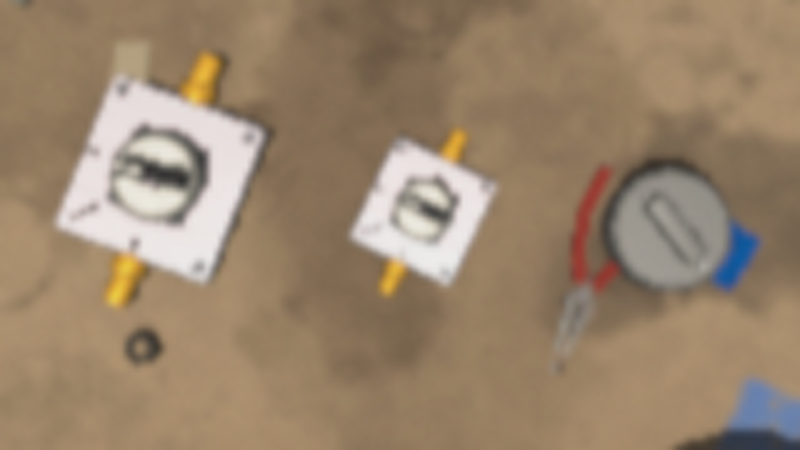

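>>> arm_command([
  [0.9,-0.47,0],
  [0.9,-0.47,0],
  [0.9,-0.47,0],
  [0.9,-0.47,0],
  [0.9,-0.47,0],
], gripper=[91,91,91,91,91], twist=[0,0,0,0,0])

```text
time: 0.72
tool_pos: [232.4, -419.0, 226.4]
tcp_rot: [-3.141, 0.0, 0.268]
contact_force: [1.0, -0.7, 0.8]
grip_width: 91.3
finger_force: 0.0
```

>>> arm_command([
  [0.9,-0.47,0],
  [0.9,-0.47,0],
  [0.9,-0.47,0],
  [0.9,-0.47,0],
  [0.9,-0.47,0],
], gripper=[91,91,91,91,91], twist=[0,0,0,0,0])

```text
time: 1.35
tool_pos: [325.2, -332.7, 226.4]
tcp_rot: [-3.141, 0.0, 0.268]
contact_force: [-0.1, -0.0, -0.6]
grip_width: 91.2
finger_force: 0.0
```

>>> arm_command([
  [0.9,-0.47,0],
  [0.9,-0.47,0],
  [0.9,-0.47,0],
  [0.9,-0.47,0],
  [0.9,-0.47,0],
], gripper=[91,91,91,91,91], twist=[0,0,0,0,0])

```text
time: 1.98
tool_pos: [418.2, -246.2, 226.4]
tcp_rot: [-3.141, 0.0, 0.268]
contact_force: [-0.2, -0.1, 0.1]
grip_width: 91.0
finger_force: 0.0
```

>>> arm_command([
  [0.9,-0.47,0],
  [0.9,-0.47,0],
  [0.9,-0.47,0],
  [0.9,-0.47,0],
  [0.9,-0.47,0],
], gripper=[91,91,91,91,91], twist=[0,0,0,0,0])

```text
time: 2.6
tool_pos: [511.1, -159.9, 226.3]
tcp_rot: [-3.141, 0.001, 0.268]
contact_force: [0.1, -0.6, 0.5]
grip_width: 90.9
finger_force: 0.0
```

```bash
python3 - <<'E'
from h import *
import pickle
o=get_obs();im=capture("wrist");cv2.imwrite("pics/w1.png",im[:,:,::-1]);pickle.dump(o,open("w1.pkl","wb"))
E
```

>>> arm_command([
  [0.4,-1,0],
  [0.4,-1,0],
  [0.4,-1,0],
  [0.4,-1,0],
  [0.4,-1,0],
], gripper=[91,91,91,91,91], twist=[0,0,0,0,0])

```text
time: 3.28
tool_pos: [525.5, -26.2, 226.4]
tcp_rot: [-3.141, 0.001, 0.268]
contact_force: [0.2, 0.4, -0.5]
grip_width: 90.6
finger_force: 0.0
```

>>> arm_command([
  [0.4,-1,0],
  [0.4,-1,0],
  [0.4,-1,0],
  [0.4,-1,0],
  [0.4,-1,0],
], gripper=[91,91,91,91,91], twist=[0,0,0,0,0])

```text
time: 3.9
tool_pos: [540.7, 107.5, 226.3]
tcp_rot: [3.142, 0.001, 0.268]
contact_force: [0.3, 0.1, -0.4]
grip_width: 91.0
finger_force: 0.0
```

```bash
python3 - <<'E'
from h import *
import pickle
o=get_obs();print(o["tool_pos"],o["dq"]);im=capture("wrist")
cv2.imwrite("pics/w2.png",im[:,:,::-1]);pickle.dump(o,open("w2.pkl","wb"))
a=cv2.imread("pics/w1.png")
C=cam("wrist",o);print(proj(C,[[540.5,123,30],[540.5,123,70]]))
C=cam("wrist",pickle.load(open("w1.pkl","rb")));print(proj(C,[[515,-161,60]]))
cv2.imwrite("pics/w12.png",np.hstack([cv2.resize(x[60:340,120:400],(400,400)) for x in (a,im[:,:,::-1])]))
E
```

```text
[540.73253091 107.48629103 226.30000188] [ 3.91318632e-01  1.13243772e-01 -1.73999822e-01 -3.24892732e-04
  6.08734276e-02  3.89213131e-01]
[[240.73021721 162.06679295]
 [239.25453539 169.55034104]]
[[253.85049212 167.85395492]]
```

View pics/w12.png

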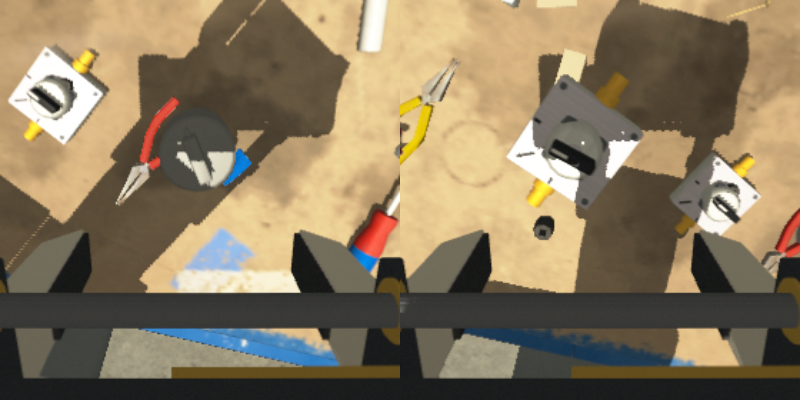

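```bash
python3 - <<'E'
from h import *
import pickle
a=cv2.imread("pics/w1.png");b=cv2.imread("pics/w2.png")
f=lambda x:cv2.resize(x,(400,440),interpolation=cv2.INTER_CUBIC)
cv2.imwrite("pics/c12.png",cv2.convertScaleAbs(np.hstack([f(b[105:215,185:285]),f(a[110:220,205:305])]),alpha=1.6))
E
```

```text
(no output)
```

View pics/c12.png

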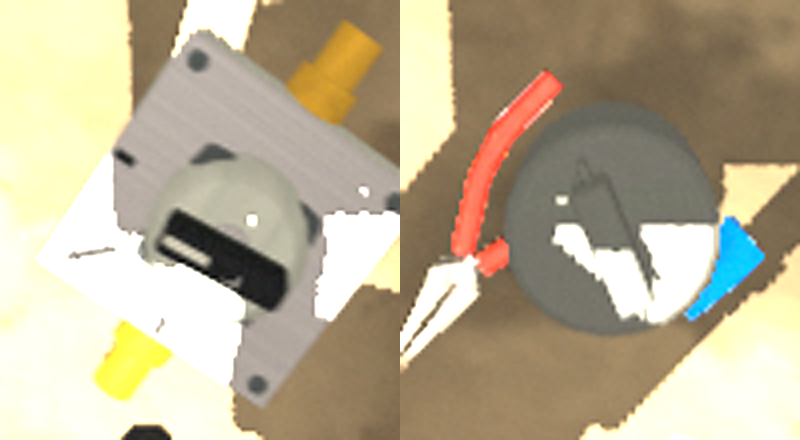

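Left: the plate corners are at crop (203,35), (40,258) and (265,405), and the handle's white line is on its left half, near shut. Right: the cover's top circle is around (612,228), with the rib running from (585,165) to (655,300).

```bash
python3 - <<'E'
from h import *
import pickle
C=cam("wrist",pickle.load(open("w2.pkl","rb")))
q=lambda p:np.array(p)/4+[185,105]-.4
P=ray(C,q([(203,35),(40,258),(265,405)]),30);print(P[:,:2],(P[0]+P[2])/2,np.diff(P,axis=0))
y=P[0]-P[1]; print("valve x yaw",np.degrees(np.arctan2(y[1],y[0])),np.linalg.norm(np.diff(P,axis=0),axis=1))
H=ray(C,q([(288,260),(175,208),(160,240),(272,305)]),81);d=H[1]-H[0];print("handle",H[:,:2],np.degrees(np.arctan2(d[1],d[0])),np.linalg.norm(d))
L=ray(C,q([(210,259),(163,239)]),81);d=L[1]-L[0];print(np.degrees(np.arctan2(d[1],d[0])))
c=cam("top")
im=cv2.imread("pics/top0.png")
r=ray(c,[(180+165/5,190+180/5)],30)
C=cam("wrist",pickle.load(open("w1.pkl","rb")))
q=lambda p:np.array(p)/4+[205-100,110]-.4
print("cover",ray(C,q([(612,228)]),57), ray(c,[(313.8,234.6)],57))
d=ray(C,q([(585,165),(655,300)]),77);print(d[:,:2],d[:,:2].mean(0),np.degrees(np.arctan2(*(d[0]-d[1])[1::-1])))
E
```

```text
[[598.87356288 145.02260702]
 [515.09594367 179.76762538]
 [484.13375276  93.93590713]] [541.50365782 119.47925707  30.        ] [[-83.77761921  34.74501836   0.        ]
 [-30.96219091 -85.83171825   0.        ]]
valve x yaw -22.525208793840417 [90.69677933 91.2454992 ]
handle [[548.49727554 104.12114035]
 [554.60686519 138.68866545]
 [544.56181691 140.60831216]
 [534.40893216 104.99974404]] 79.97684959282527 35.10328869111434
81.46556238117451
cover [[ 517.01868541 -165.21006431   57.        ]] [[ 516.36062066 -163.57018356   57.        ]]
[[ 537.17105372 -151.38364722]
 [ 504.06347352 -181.61689534]] [ 520.61726362 -166.50027128] 42.40176757891464
```

>>> arm_command([
  [0,0,0.5],
  [0,0,0.5],
  [0,0,0.5],
  [0,0,0.5],
  [0,0,0.4],
], gripper=[91,91,91,91,91], twist=[-1,-1,-1,-1,-1])

```text
time: 4.58
tool_pos: [540.5, 106.4, 165.8]
tcp_rot: [-3.141, 0.001, 0.707]
contact_force: [-0.6, -0.7, 0.4]
grip_width: 91.0
finger_force: 0.0
```

>>> arm_command([
  [0,0,0.2],
  [0,0,0.2],
  [0,0,0.2],
  [0,0,0.2],
  [0,0,0.2],
], gripper=[91,91,91,91,91], twist=[-1,-1,-1,-1,-1])

```text
time: 5.2
tool_pos: [540.7, 106.4, 141.2]
tcp_rot: [-3.141, 0.001, 1.143]
contact_force: [0.0, -0.9, 0.4]
grip_width: 90.8
finger_force: 0.0
```

>>> arm_command([
  [0,0,0],
  [0,0,0],
  [0,0,0],
  [0.5,0,0],
  [0,0,0],
], gripper=[91,91,91,91,91], twist=[-1,-1,-1,0,0])

```text
time: 5.82
tool_pos: [543.1, 120.0, 141.6]
tcp_rot: [-3.141, -0.0, 1.402]
contact_force: [-0.0, 0.0, -0.1]
grip_width: 91.0
finger_force: 0.0
```

```bash
python3 - <<'E'
from h import *
import pickle
o=get_obs();print(o["tool_pos"],o["tcp_rot"],o["dq"].round(3));im=capture("wrist")[:,:,::-1]
cv2.imwrite("pics/w3.png",im);pickle.dump(o,open("w3.pkl","wb"))
C=cam("wrist",o);print(proj(C,[[541.5,120.5,30],[541.5,120.5,81]]))
cv2.imwrite("pics/c3.png",cv2.convertScaleAbs(cv2.resize(im[60:260,150:350],(600,600),interpolation=cv2.INTER_CUBIC),alpha=1.4))
E
```

```text
[543.1271385  120.02787415 141.55276928] [-3.14149565e+00 -7.13369869e-05  1.40154869e+00] [-0.01  -0.005  0.007 -0.007 -0.002 -0.016]
[[251.70535963 182.62927455]
 [251.37059853 200.14767001]]
```

View pics/c3.png

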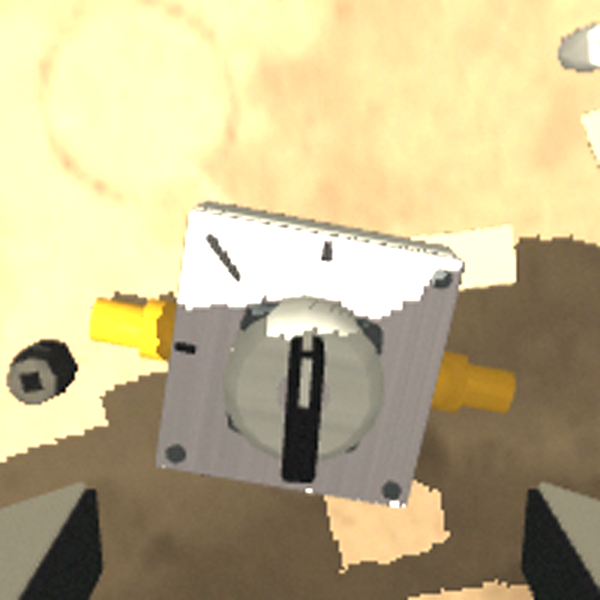

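Ticks, the bar (crop columns ~285–322, rows 338–480, white line pointing up) and plate corners (195,210), (460,262), (407,503), (160,465) are clear.

```bash
python3 - <<'E'
from h import *
import pickle
o=pickle.load(open("w3.pkl","rb"));C=cam("wrist",o)
q=lambda p:np.array(p)/3+[150,60]-.35
P=ray(C,q([(195,210),(460,262),(407,503),(160,465)]),30)[:,:2];print(P,P.mean(0),(P[0]+P[2])/2,(P[1]+P[3])/2)
for i,k in((0,1),(1,2),(2,3),(3,0)):
    d=P[k]-P[i];print(np.linalg.norm(d),np.degrees(np.arctan2(d[1],d[0]))%90-90)
H=ray(C,q([(293,340),(322,340),(317,480),(285,480)]),81)[:,:2];print(H.mean(0),np.linalg.norm(H[0]-H[1]))
d=H[0]+H[1]-H[2]-H[3];print(np.degrees(np.arctan2(d[1],d[0])),np.linalg.norm(d)/2)
n=ray(C,q([(304,378)]),57);print("neck",n)
print(proj(C,[o["tool_pos"]*[1,1,0]+[0,0,81]]))
E
```

```text
[[515.33982424 179.34757143]
 [597.63385561 148.15552248]
 [568.7666814   64.39900899]
 [484.11068764  94.0902963 ]] [541.46276222 121.4980998 ] [542.05325282 121.87329021] [540.87227162 121.12290939]
88.0071106058863 -20.758297740557296
88.5915757768569 -19.016812617964874
89.71181540007773 -19.327233213047123
90.7968167687949 -20.11742505614049
[541.71320586 123.37744244] 7.95867253828783
77.60762830876327 42.04758334301561
neck [[541.89758957 125.82406839  57.        ]]
[[253.35069484 200.35677179]]
```

>>> arm_command([
  [0.07,-0.07,0.7],
  [0,0,0.7],
  [0,0,0.7],
  [0,0,0.7],
  [0,0,0.36],
], gripper=[91,91,91,91,91], twist=[0.3,0,0,0,0])

```text
time: 6.5
tool_pos: [541.2, 121.2, 61.8]
tcp_rot: [-3.14, 0.001, 1.376]
contact_force: [0.4, -0.9, -0.2]
grip_width: 90.7
finger_force: 0.0
```

>>> arm_command([
  [0,0,0],
  [0,0,0],
  [0,0,0],
  [0,0,0],
  [0,0,0],
], gripper=[40,20,20,20,20], twist=[0,0,0,0,0])

```text
time: 7.12
tool_pos: [541.7, 121.3, 62.9]
tcp_rot: [3.141, -0.0, 1.376]
contact_force: [-0.3, 0.2, -0.1]
grip_width: 45.4
finger_force: 0.0
```

>>> arm_command([
  [0,0,0],
  [0,0,0],
  [0,0,0],
  [0,0,0],
  [0,0,0],
], gripper=[5,5,5,5,5], twist=[0,0,0,0,0])

```text
time: 7.75
tool_pos: [540.6, 121.3, 62.6]
tcp_rot: [-3.139, 0.001, 1.376]
contact_force: [-5.8, 0.4, 2.5]
grip_width: 9.8
finger_force: 30.0
```

>>> arm_command([
  [0,-0.03,0],
  [0,0,0],
  [0,0,0],
  [0,0,0],
  [0,0,0],
], gripper=[5,5,5,5,5], twist=[-0.8,-0.8,-0.8,-0.8,-0.8])

```text
time: 8.38
tool_pos: [541.0, 121.3, 62.6]
tcp_rot: [3.141, 0.0, 1.727]
contact_force: [-0.1, -0.6, 0.4]
grip_width: 9.7
finger_force: 30.0
```

>>> arm_command([
  [0,0,0],
  [0,0,0],
  [0,0,0],
  [0,0,0],
  [0,0,0],
], gripper=[5,5,5,5,5], twist=[-0.8,-0.8,-0.8,-0.8,-0.1])

```text
time: 9.0
tool_pos: [541.4, 121.4, 62.6]
tcp_rot: [3.141, 0.0, 2.013]
contact_force: [0.9, 0.5, -2.0]
grip_width: 9.8
finger_force: 30.0
```

>>> arm_command([
  [0,0,0],
  [0,0,0],
  [0,0,0],
  [0,0,0],
  [0,0,0],
], gripper=[5,5,5,5,5], twist=[0,0,0,0,0])

```text
time: 9.62
tool_pos: [541.4, 121.4, 62.6]
tcp_rot: [3.141, 0.0, 2.013]
contact_force: [3.8, 0.1, -5.7]
grip_width: 10.0
finger_force: 30.0
```

>>> arm_command([
  [0,0,0],
  [0,0,0],
  [0,0,0],
  [0,0,0],
  [0,0,0],
], gripper=[20,40,60,80,91], twist=[0,0,0,0,0])

```text
time: 10.25
tool_pos: [540.9, 121.4, 62.7]
tcp_rot: [-3.142, 0.0, 2.013]
contact_force: [-0.5, -0.3, 0.0]
grip_width: 55.1
finger_force: 0.0
```

>>> arm_command([
  [0,0,-0.3],
  [0,0,-0.8],
  [0,0,-1],
  [0,0,-1],
  [0,0,0],
], gripper=[91,91,91,91,91], twist=[0,0,0,0,0])

```text
time: 10.88
tool_pos: [542.2, 121.6, 142.4]
tcp_rot: [3.137, 0.002, 2.013]
contact_force: [-0.2, -0.5, -0.1]
grip_width: 91.2
finger_force: 0.0
```

```bash
python3 - <<'E'
from h import *
import pickle
o=get_obs();print(o["tool_pos"],o["tcp_rot"],o["dq"].round(3));im=capture("wrist")[:,:,::-1]
cv2.imwrite("pics/w4.png",im);pickle.dump(o,open("w4.pkl","wb"))
cv2.imwrite("pics/c4.png",cv2.convertScaleAbs(cv2.resize(im[60:260,150:350],(600,600),interpolation=cv2.INTER_CUBIC),alpha=1.0))
E
```

```text
[542.23284875 121.58067358 142.41132678] [3.13717170e+00 1.74253993e-03 2.01319326e+00] [-0.001  0.035  0.049  0.003 -0.027 -0.002]
```

View pics/c4.png

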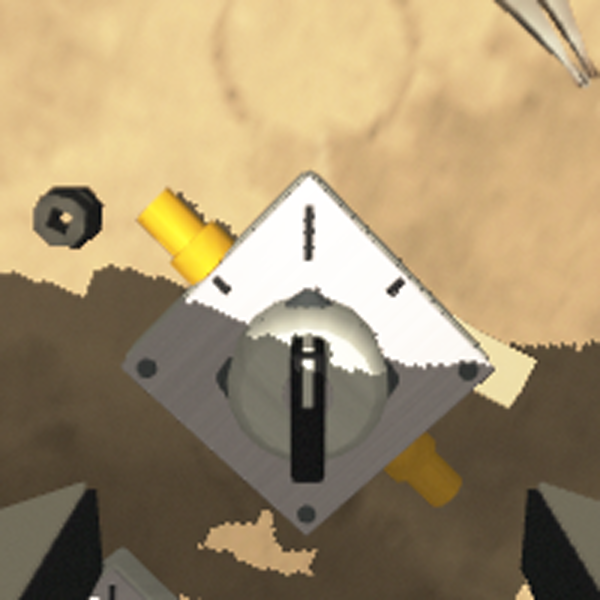

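The bar's white line (crop column 308) points straight at the long tick (column 308), so the handle is half open. Next is the cover.

>>> arm_command([
  [-0.99,-0.58,0],
  [-0.99,-0.58,0],
  [-0.99,-0.58,0],
  [-0.99,-0.58,0],
  [-0.99,-0.58,0],
], gripper=[91,91,91,91,91], twist=[0,0,0,0,0])

```text
time: 11.55
tool_pos: [527.5, -22.2, 138.9]
tcp_rot: [-3.14, -0.001, 2.013]
contact_force: [-0.2, -0.8, 0.8]
grip_width: 90.8
finger_force: 0.0
```

>>> arm_command([
  [-0.99,-0.58,0],
  [-0.99,-0.58,0],
  [-0.99,-0.58,0],
  [-0.99,-0.58,0],
  [-0.99,-0.58,0],
], gripper=[91,91,91,91,91], twist=[0,0,0,0,0])

```text
time: 12.18
tool_pos: [515.0, -165.0, 138.9]
tcp_rot: [-3.14, -0.002, 2.013]
contact_force: [-0.2, 0.3, 0.2]
grip_width: 90.6
finger_force: 0.0
```

>>> arm_command([
  [0,0,0],
  [0,0,0],
  [0,0,0],
  [0,0,0],
  [0,0,0],
], gripper=[91,91,91,91,91], twist=[1,1,1,1,1])

```text
time: 12.8
tool_pos: [515.1, -164.0, 138.8]
tcp_rot: [-3.139, -0.001, 1.574]
contact_force: [-0.8, 0.5, -0.0]
grip_width: 90.8
finger_force: 0.0
```

>>> arm_command([
  [0,0,0],
  [0,0,0],
  [0,0,0],
  [0,0,0],
  [0,0,0],
], gripper=[91,91,91,91,91], twist=[1,1,1,1,1])

```text
time: 13.42
tool_pos: [515.1, -164.0, 138.8]
tcp_rot: [-3.139, 0.0, 1.138]
contact_force: [0.7, 0.4, -0.2]
grip_width: 91.0
finger_force: 0.0
```

>>> arm_command([
  [0,0,0],
  [0,0,0],
  [0,0,0],
  [0,0,0],
  [0,0,0],
], gripper=[91,91,91,91,91], twist=[1,1,1,1,0.6])

```text
time: 14.05
tool_pos: [515.1, -164.0, 138.8]
tcp_rot: [-3.139, 0.001, 0.737]
contact_force: [-0.3, 0.4, 0.6]
grip_width: 91.2
finger_force: 0.0
```

```bash
python3 - <<'E'
from h import *
import pickle
C=cam("wrist",pickle.load(open("w4.pkl","rb")))
P=ray(C,np.array([(308,172),(492,365),(307,533),(122,365)])/3+[150,60]-.35,30)[:,:2];print(P.mean(0),(P[0]+P[2])/2,(P[1]+P[3])/2)
o=get_obs();print(o["tool_pos"],o["tcp_rot"],o["dq"].round(3));im=capture("wrist")[:,:,::-1]
cv2.imwrite("pics/w5.png",im);pickle.dump(o,open("w5.pkl","wb"))
cv2.imwrite("pics/c5.png",cv2.convertScaleAbs(cv2.resize(im[80:280,150:350],(600,600),interpolation=cv2.INTER_CUBIC),alpha=1.5))
E
```

```text
[541.82746316 123.22417498] [541.88355516 123.19931819] [541.77137117 123.24903177]
[ 515.10611848 -163.99631808  138.82560858] [-3.13933461e+00  9.88926002e-04  7.36847135e-01] [-0.001  0.003  0.001 -0.002 -0.     0.405]
```

View pics/c5.png

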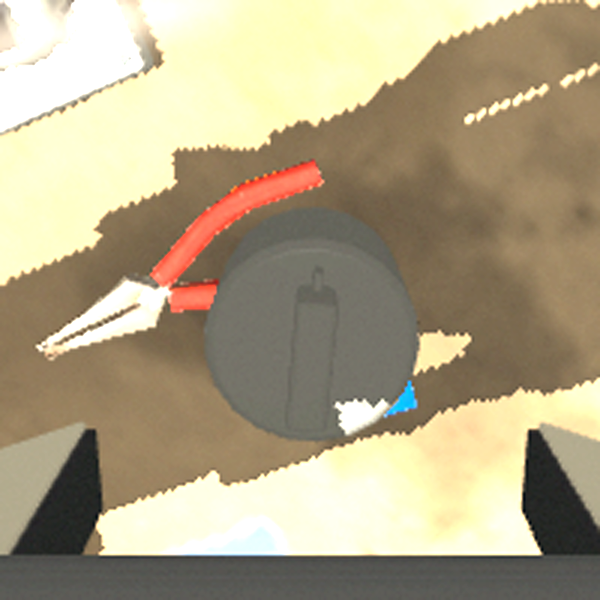

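Cover top circle: centre (313,337), radius ~106 in the crop. Rib top corners: (298,302), (337,303), (325,433), (287,432).

```bash
python3 - <<'E'
from h import *
import pickle
o=pickle.load(open("w5.pkl","rb"));C=cam("wrist",o)
q=lambda p:np.array(p)/3+[150,80]-.35
c=ray(C,q([(313,337),(207,335),(420,335),(312,240),(312,440)]),57)[:,:2];print(c[0],np.linalg.norm(c[1]-c[2]),np.linalg.norm(c[3]-c[4]))
H=ray(C,q([(298,302),(337,303),(325,433),(287,432)]),77)[:,:2];m=H.mean(0)
d=H[0]+H[1]-H[2]-H[3];print(m,np.degrees(np.arctan2(d[1],d[0])),np.linalg.norm(d)/2,np.linalg.norm(H[0]-H[1]),np.degrees(o["tcp_rot"][2]))
T=R.from_euler('xyz',o["tcp_rot"]).as_matrix()
for p in(c[0],m):print((np.r_[p,0]-o["tool_pos"])@T/25)
E
```

```text
[ 516.64034345 -164.653196  ] 65.54716543997387 65.38024762651663
[ 514.24502476 -166.27764401] 37.4617883489953 39.917220747017495 10.861595135249683 42.218230990934856
[0.0332851  0.07323512 5.55284293]
[-0.0813352  0.0569755  5.552993 ]
```

>>> arm_command([
  [-0.02,0.065,0.8],
  [0,0,0.8],
  [0,0,0.8],
  [0,0,0.6],
  [0,0,0.19],
], gripper=[91,91,91,91,91], twist=[0.9,0,0,0,0])

```text
time: 14.72
tool_pos: [515.8, -165.5, 59.1]
tcp_rot: [-3.139, 0.001, 0.661]
contact_force: [-0.5, 0.4, 0.7]
grip_width: 90.9
finger_force: 0.0
```

>>> arm_command([
  [0,0,0],
  [0,0,0],
  [0,0,0],
  [0,0,0],
  [0,0,0],
], gripper=[40,24,24,24,24], twist=[0,0,0,0,0])

```text
time: 15.35
tool_pos: [516.6, -165.9, 60.7]
tcp_rot: [3.141, -0.0, 0.66]
contact_force: [0.5, -0.7, 0.1]
grip_width: 45.8
finger_force: 0.0
```

>>> arm_command([
  [0,0,0],
  [0,0,0],
  [0,0,0],
  [0,0,0],
  [0,0,0],
], gripper=[5,5,5,5,5], twist=[0,0,0,0,0])

```text
time: 15.98
tool_pos: [516.5, -165.8, 60.3]
tcp_rot: [-3.141, 0.0, 0.66]
contact_force: [0.8, 0.1, -1.2]
grip_width: 12.1
finger_force: 29.9
```

>>> arm_command([
  [0,0,-0.4],
  [0,0,-0.8],
  [0,0,-1],
  [0,0,-1],
  [0,0,-1],
], gripper=[5,5,5,5,5], twist=[0,0,0,0,0])

```text
time: 16.6
tool_pos: [516.6, -165.9, 167.0]
tcp_rot: [3.141, -0.0, 0.661]
contact_force: [0.8, -0.4, 0.1]
grip_width: 11.9
finger_force: 29.9
```

>>> arm_command([
  [0.786,-0.85,0],
  [0.786,-0.85,0],
  [0.786,-0.85,0],
  [0.786,-0.85,0],
  [0.786,-0.85,0],
], gripper=[5,5,5,5,5], twist=[0,0,0,0,0])

```text
time: 17.23
tool_pos: [529.1, -20.8, 166.2]
tcp_rot: [3.141, -0.001, 0.66]
contact_force: [-0.6, -0.6, -1.1]
grip_width: 11.7
finger_force: 29.9
```

>>> arm_command([
  [0.786,-0.85,0],
  [0.786,-0.85,0],
  [0.786,-0.85,0],
  [0.786,-0.85,0],
  [0.786,-0.85,0],
], gripper=[5,5,5,5,5], twist=[0,0,0,0,0])

```text
time: 17.85
tool_pos: [541.4, 123.5, 166.2]
tcp_rot: [3.141, -0.001, 0.661]
contact_force: [0.3, -0.5, -1.5]
grip_width: 11.2
finger_force: 29.9
```

>>> arm_command([
  [0,0,0],
  [0,0,0],
  [0,0,0],
  [0,0,0],
  [0,0,0],
], gripper=[5,5,5,5,5], twist=[0,0,0,0,0])

```text
time: 18.48
tool_pos: [541.4, 122.1, 165.5]
tcp_rot: [3.141, 0.0, 0.66]
contact_force: [-0.3, 0.7, -1.3]
grip_width: 11.8
finger_force: 29.9
```

```bash
python3 - <<'E'
from h import *
import pickle
o=get_obs();print(o["tool_pos"],o["tcp_rot"],o["dq"].round(3));im=capture("wrist")[:,:,::-1]
cv2.imwrite("pics/w6.png",im);pickle.dump(o,open("w6.pkl","wb"))
s=capture("side")[:,:,::-1];cv2.imwrite("pics/s6.png",s)
C=cam("side");p=proj(C,[[541.3,122.6,80]])[0].astype(int);print(p)
cv2.imwrite("pics/c6.png",np.hstack([cv2.convertScaleAbs(cv2.resize(im[100:300,155:355],(500,500),interpolation=cv2.INTER_CUBIC),alpha=1.6),cv2.resize(s[p[1]-62:p[1]+38,p[0]-30:p[0]+30],(300,500),interpolation=cv2.INTER_CUBIC)]))
E
```

```text
[541.39750766 122.0541781  165.48892806] [3.14149697e+00 6.55297354e-05 6.59786183e-01] [ 0.005  0.001 -0.001  0.001 -0.001  0.   ]
[253 204]
```

View pics/c6.png

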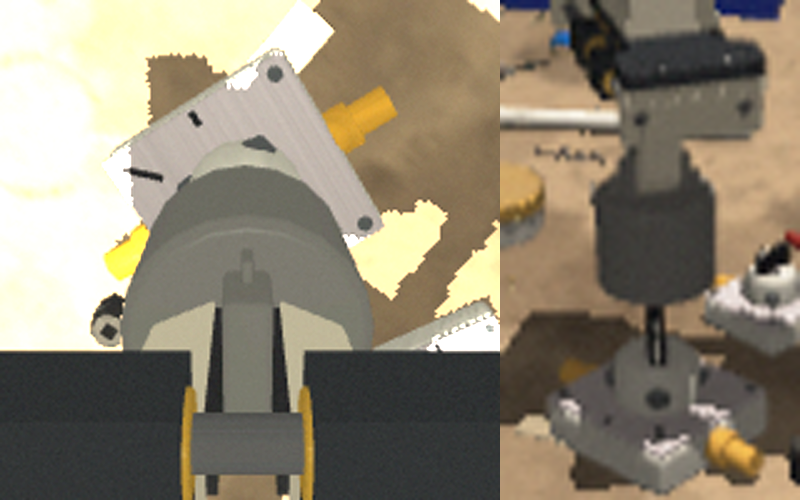

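The cover is held level over the valve. Near edges in the crop: rim at row 165, top disc at row 228, rib end at row ~305. I'll work out its offset in the hand.

```bash
python3 - <<'E'
from h import *
import pickle
o=pickle.load(open("w6.pkl","rb"));C=cam("wrist",o);T=R.from_euler('xyz',o["tcp_rot"]).as_matrix()
for (u,v,z,r) in((248,165,105.2,34),(248,228,162.2,33),(248,305,182.2,20)):
    P=ray(C,[(u/2.5+155-.3,v/2.5+100-.3)],z)[0];t=(P-o["tool_pos"])@T;print(t, "centre x",t[0]-r)
P=ray(C,np.array([(275,50),(385,232)])/2.5+[155,100]-.3,30);print(P)
# expected corners
for a in(45,-45):
    A=np.radians(-19.8+a);print(541.3+65*np.cos(A),122.6+65*np.sin(A))
E
```

```text
[30.89842865  1.67688282 60.28706415] centre x -3.1015713518004127
[28.47611065  1.54574057  3.28720995] centre x -4.523889348467552
[ 16.90506577   1.4978602  -16.71203652] centre x -3.094934229073182
[[598.4775882  149.73163343  30.        ]
 [566.1945729   60.42669108  30.        ]]
600.1137584102912 150.2756539517297
568.9756539517297 63.78624158970872
```

>>> arm_command([
  [0.05,-0.04,0],
  [0,0,0.5],
  [0,0,0.6],
  [0,0,0.6],
  [0,0,0],
], gripper=[5,5,5,5,5], twist=[0,0,0,0,0])

```text
time: 19.2
tool_pos: [540.6, 123.9, 121.0]
tcp_rot: [-3.14, 0.003, 0.66]
contact_force: [0.7, -0.7, -0.6]
grip_width: 12.0
finger_force: 29.9
```

>>> arm_command([
  [0,0,0.08],
  [0,0,0.08],
  [0,0,0.08],
  [0,0,0],
  [0,0,0],
], gripper=[5,5,5,5,5], twist=[0,0,0,0,0])

```text
time: 19.82
tool_pos: [541.8, 124.0, 117.1]
tcp_rot: [3.141, -0.0, 0.661]
contact_force: [0.1, 0.9, -1.2]
grip_width: 12.0
finger_force: 29.9
```

>>> arm_command([
  [0,0,0.08],
  [0,0,0.08],
  [0,0,0.08],
  [0,0,0.08],
  [0,0,0],
], gripper=[5,5,5,5,5], twist=[0,0,0,0,0])

```text
time: 20.45
tool_pos: [541.7, 124.0, 108.8]
tcp_rot: [3.141, 0.0, 0.661]
contact_force: [0.4, 0.0, -0.8]
grip_width: 11.6
finger_force: 29.9
```

>>> arm_command([
  [0,0,0.12],
  [0,0,0.12],
  [0,0,0.12],
  [0,0,0.1],
  [0,0,0],
], gripper=[5,5,5,5,5], twist=[0,0,0,0,0])

```text
time: 21.08
tool_pos: [542.5, 124.0, 98.0]
tcp_rot: [3.14, -0.002, 0.661]
contact_force: [1.9, 0.0, 2.3]
grip_width: 11.7
finger_force: 30.0
```

>>> arm_command([
  [0,0,0.1],
  [0,0,0.1],
  [0,0,0.06],
  [0,0,0],
  [0,0,0],
], gripper=[5,5,5,5,5], twist=[0,0,0,0,0])

```text
time: 21.7
tool_pos: [541.5, 124.0, 90.4]
tcp_rot: [-3.141, 0.001, 0.66]
contact_force: [1.6, -1.1, -5.3]
grip_width: 12.0
finger_force: 30.0
```

>>> arm_command([
  [0,0,0.06],
  [0,0,0.06],
  [0,0,0],
  [0,0,0],
  [0,0,0],
], gripper=[5,5,5,5,5], twist=[0,0,0,0,0])

```text
time: 22.32
tool_pos: [541.5, 124.2, 89.5]
tcp_rot: [3.141, -0.0, 0.661]
contact_force: [-4.5, -0.5, 10.3]
grip_width: 12.0
finger_force: 30.0
```

>>> arm_command([
  [0,0,0.01],
  [0,0,0],
  [0,0,0],
  [0,0,0],
  [0,0,0],
], gripper=[5,5,5,5,5], twist=[0,0,0,0,0])

```text
time: 22.95
tool_pos: [541.5, 124.2, 89.5]
tcp_rot: [3.141, -0.001, 0.661]
contact_force: [-4.5, -1.9, 12.8]
grip_width: 12.0
finger_force: 30.0
```

>>> arm_command([
  [0,0,0],
  [0,0,0],
  [0,0,0],
  [0,0,0],
  [0,0,0],
], gripper=[5,5,5,5,5], twist=[0,0,0,0,0])

```text
time: 23.58
tool_pos: [541.5, 124.2, 89.5]
tcp_rot: [3.141, -0.0, 0.661]
contact_force: [-5.3, -0.5, 11.7]
grip_width: 11.8
finger_force: 30.0
```

```bash
python3 - <<'E'
from h import *
o=get_obs();print(o["tool_pos"],o["tcp_rot"],o["contact_force"],o["dq"].round(3))
s=capture("side")[:,:,::-1]
w=capture("wrist")[:,:,::-1]
print(get_obs()["contact_force"])
p=[253,204]
cv2.imwrite("pics/c7.png",np.hstack([cv2.resize(s[p[1]-42:p[1]+38,p[0]-30:p[0]+30],(375,500),interpolation=cv2.INTER_CUBIC),cv2.resize(w[80:280,155:325],(425,500),interpolation=cv2.INTER_CUBIC)]))
E
```

```text
[541.52521933 124.18138523  89.49649114] [ 3.14120509e+00 -4.88949530e-04  6.60691774e-01] [-5.32510077 -0.49323442 11.65507839] [-0.  0. -0. -0.  0.  0.]
[-4.44675743 -0.23574897 11.82897406]
```

View pics/c7.png

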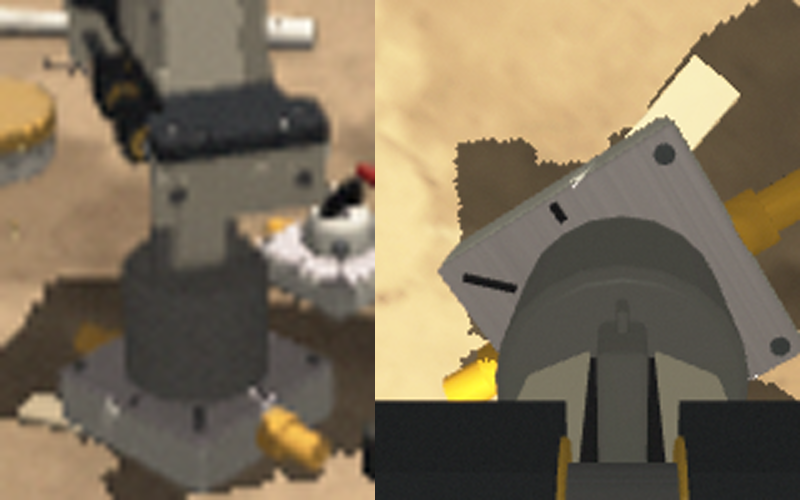

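The cover sits flat on the plate under a steady push of about 12 N. TCP 89.5 puts the rim at about 29–30 mm, which is home. Handing in.

```bash
python3 -c "
from plant import *
print(close_job())"
```

```text
the job is handed in; nothing more can be done
None
```

I turned the handle to half open, snapped the cover home on the steel plate and handed the job in while holding it down at about 12 N; the last pictures show it seated, but no verdict came back.

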